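# Plug the test gauge into the bench air coupler

### The job

Draw the air coupler's sleeve down until it clicks and stays back, then take the round pressure gauge from the wooden stand and press its tail into the coupler until the sleeve springs up and locks it in. Do not ram or force the tail against the coupler, leave the gauge standing in the coupler by itself, and leave the nozzle, parts tray, glass dish and screwdriver where they are.

Things in the scene. Friction and masses are not known exactly. Their poses are not given: they have to be found in the camera images.
- outlet: Air outlet block, fixed to the bench: plain aluminium, 90 x 90 x 30 mm high; origin at the centre of its underside, z up. On its top a steel quick coupler stands upright, mouth up, in an oversize grommet: an upright tube of outer diameter 26 mm, ringed by the sleeve, reaching 82 mm above the bench. Its bore is 18 mm wide with a sharp rim
- outlet_top (a point): Centre of the block's top face (30 mm above the bench). The coupler stands up to 6 mm off it along each of the block's x and y axes, differently each time and NOT reported. It slides sideways (never tilts or lifts) under about 2 N per axis and stays where left: squeezing the sleeve between the fingers draws it to their middle along their closing line
- outlet_mouth (a point): On the block's axis at the height of the coupler's mouth (82 mm above the bench); the real mouth may be up to 6 mm aside along block x and y. Sleeve forward, balls inside block a plug. Sleeve back, a spring seat lies 8 mm below the mouth; pressing it down with the plug takes 3 to 10 N, until the balls snap into the plug's groove and free the sleeve
- sleeve (a joint): Ribbed steel sleeve round the tube, in m: 0 forward (up), 0.009 fully back (down, end stop). Outer diameter 36 mm, 25 mm tall, forward it spans 56 to 81 mm above the bench, free space below. Pinched across and drawn down it takes 6 rising to 9 N. Drawn to its end stop it latches, and stays back at about 0.0058 when released; it springs up when a plug is home
- gauge: Pressure gauge, dial up, on a plug tail; loose, 0.1 to 0.2 kg, 70 mm tall; origin at the tail's lower tip, z up its axis. Tail of diameter 16.6 mm, 23.5 mm long, 1.2 mm bevel at the tip, narrow groove from 8 to 15.5 mm; above it the shoulder disc, a stem of diameter 14 mm and the round dark steel case. It starts upright in one of the stand's holes
- gauge_shoulder (a point): Underside of the gauge's brass shoulder disc (diameter 24 mm, 4 mm thick), on the axis 23.5 mm above the tail's tip. It rests on the stand's top at the start. Pushed fully home it touches the coupler's mouth; locked and released it may rest up to 1.5 mm above it
- gauge_case (a point): Centre of the gauge's round case (diameter 40 mm, 26 mm tall), on the gauge's axis 55 mm above the tail's tip: where to grip it
- stand: Wooden stand, fixed, 60 x 160 x 35 mm high, origin at the centre of its underside, with two holes (diameter 21 mm, 30 mm deep) 50 mm either side of the centre along its y axis; the gauge stands in one and the nozzle in the other
- nozzle_mid (a point): Middle of the slim blow nozzle (black grip of diameter 18 mm with a tapering aluminium point, 85 mm tall over all) in the other hole of the stand; bystander, its middle lies 40 mm above its tail's tip
- tray: Parts tray with ten compartments, 200 x 90 x 24 mm, origin at the centre of its underside; bystander
- dish: Small glass dish, diameter 52 mm, 18 mm tall, origin at the centre of its underside; bystander
- screwdriver: Small screwdriver, 120 mm long, lying on the bench; bystander
There are look-alikes about, which are no part of the job. There is more than one size of the gauge; the job needs the middle-sized. Of the things that look like the outlet, take the one that is farthest from the robot's base at the start.

How it is judged:
On the way, in this order (a step that is already met when the one before it is completed fails the run):
1. the sleeve has been drawn back and stays back (value of joint sleeve above 0.0045 m), for 0.5 s.
2. the gauge's tail is in the coupler and the sleeve has sprung forward over it (value of joint sleeve below 0.002 m and z of gauge in the frame of outlet_mouth below -0.0205 m and horizontal distance between gauge and outlet_mouth below 0.011 m), for 0.2 s.
At the end, for the whole second after the job is handed in: The gauge's tail tip is at least 20.5 mm below the coupler's mouth and within 11 mm of the outlet block's axis, the gauge is within 0.12 rad of upright and at rest, and the sleeve is forward again (joint below 2 mm) (all of step 2 and angle between gauge's own z axis and vertical below 0.12 rad and linear speed of gauge below 0.02 m/s); the robot touches nothing.
It fails at once if the gauge is rammed against the coupler or block (more than 40 N) (contact force between gauge and outlet above 40 N).
It fails at once if the nozzle is moved more than 25 mm (distance of nozzle_mid from where it was at the start of the episode above 0.025 m).
It fails at once if the tray is moved more than 25 mm (distance of tray from where it was at the start of the episode above 0.025 m).
It fails at once if the glass dish is moved more than 25 mm (distance of dish from where it was at the start of the episode above 0.025 m).
It fails at once if the screwdriver is moved more than 25 mm (distance of screwdriver from where it was at the start of the episode above 0.025 m).
It also fails if it takes over 72 s, if anything falls off the work surface, if the arm or the gripper's body presses on something with over 40 N, if the wrist force passes 120 N, or if a joint passes its speed limit or range.

### The arm

A 7-joint arm with a two-finger parallel gripper is mounted at the origin on the work surface. World frame = base frame: x ahead of the robot, y to its left, z up, the work surface at z = 0. Lengths are in m, angles in rad, forces in N, time in s.
With the tool pointing down it reaches from about 0.425 to 0.875 m from the base axis. Payload 9.9 kg.
Tool frame: the origin (TCP) lies between the finger pads; the fingertips stand 11 mm ahead of it and the grasp point (between the pads) lies 8 mm behind it; z points along the fingers, y is the direction in which the jaws open and shut (so a half turn about z gives the same grasp; the last joint's range is limited). The gripper opens to 85 mm and grips with 20 to 120 N. Pads are 22 mm wide; open, the fingers measure 114 mm over their backs; the gripper's body (76 mm by 85 mm) begins 54 mm behind the grasp point. The pads swing forward as they close: fully open they stand 13 mm farther back than shut.
Start: joints at [-0.084, 0.576, 0.025, 1.437, -0.015, 1.129, -0.057], TCP at [0.675, 0, 0.242] pointing down, gripper open.
Joint ranges: [-2.76, 2.76], [-0.34, 2.15], [-1.52, 1.57], [0.19, 2.46], [-1.09, 4.23], [0.17, 1.99], [-2.82, 2.82]. Speed limits (rad/s): [2.22, 2.22, 3.01, 3.01, 3.14, 3.14, 3.14].

### API

Orientations are given as a unit quaternion [w, x, y, z].
In Python, from cell import arm, viewer gives the robot as it stands.
- The arm moves only by the tool send_rows, never from a script. Its argument "commands" is a list that holds one entry, the list of rows, each a list of 7 numbers: the turn, a rotation vector about the tool's x, y, z in degrees, then the shift along the tool's x, y, z in cm, then the closure in counts, from 0 (fully open) to 255 (shut). A call has exactly 10 rows; each row is the pose to reach, as a shift and turn from the pose commanded when the call began, along the tool's axes at that moment; what a row does not reach only later rows make up. A row lasts 1/10 s, in which the tool goes at most 50 mm and 8.59 degrees, less where a joint would pass 70% of its speed; a pose out of reach is approached as far as the arm can. A call with a gripper value outside its range is refused whole. The fingers move at their own pace and stop on an object; the grip force is fixed at half the most. Time passes only in rows, so rows that repeat a pose let the fingers close, or fill a call up. It gives the time, the measured TCP pose, the force and the opening at its end, in the units of the state.
- arm.sense(): the state, without advancing time (a new reading comes with each control period).
- viewer.get_image(name): name is "scene" or "side" or "wrist"; returns a dict with "img" (400x640x3 uint8, blue, green, red), "fov_y" (degrees; the focal length in pixels is half the picture's height over the tangent of half this angle, whatever the lens; pixels are square), "cx", "cy" (the principal point, pixels), "D" ([k1, k2, p1, p2, k3] as OpenCV has them; the pictures are not rectified), "pose" (4x4, takes a point from camera to world coordinates). Camera axes: x right, y up, looking along -z (the intrinsics and any distortion apply to the point x, -y, -z); pixel columns grow to the right and rows downward; lengths in m; the calibration is good to about 2 mm. A picture is of the moment at which its call begins. There is no depth.
- arm.job_done(): hands the job in, once; it reports no verdict.
The state is a dict: "t": time; "qpos": joint angles; "joint_velocities": joint speeds; "effort": joint torques, N m; "tcp_pos": TCP position; "orientation": TCP orientation; "contact_force": force on the tool from outside, world axes, zero at the start; "torque": the same for the moment, N m; "width": opening from 0.0 (shut) to 1.0 (fully open).
Only numpy, scipy, OpenCV 4.12 (cv2) and the standard library are available. Lean on these libraries where they do the work, as an engineer would, in place of code of your own. Each camera call takes 0.05 s, during which the arm holds its last target. There are 200 camera calls.

## Working session

There is one attempt and no reset: what is moved stays moved. The work goes in short steps, Python scripts to look and compute and a tool call to move; the robot and the scene stay as the last step left them, time stands still between calls to the robot, and variables do not carry over. Pictures are saved under pics/ and viewed, and the job is handed in when it is done.

Besides the shell and the picture viewer there is one more tool, called after "Emit:" as a command line: name --argument value ..., lists and objects as JSON in quotes. send_rows: Moves the arm, as the interface text tells. Its arguments: {"type":"object","properties":{"commands":{"type":"array"}},"required":["commands"]}

```bash
mkdir -p pics
cat > h.py <<'E'
import numpy as np, cv2, json
from cell import arm, viewer
def snap(n,f):
    d=viewer.get_image(n); cv2.imwrite(f'pics/{f}.png',d['img']); np.save(f'pics/{f}.npy',d,allow_pickle=True); return d
def load(f): return np.load(f'pics/{f}.npy',allow_pickle=True).item()
def K(d):
    f=200/np.tan(np.radians(d['fov_y'])/2); return np.array([[f,0,d['cx']],[0,f,d['cy']],[0,0,1.]])
def ray(d,u,v):
    p=cv2.undistortPoints(np.array([[[u,v]]],float),K(d),np.array(d['D'],float))[0,0]
    P=np.array(d['pose']); r=P[:3,:3]@np.array([p[0],-p[1],-1]); return P[:3,3],r/np.linalg.norm(r)
def atz(d,u,v,z):
    o,r=ray(d,u,v); return o+r*(z-o[2])/r[2]
def proj(d,X):
    P=np.array(d['pose']); c=P[:3,:3].T@(np.array(X,float)-P[:3,3]); c=c*[1,-1,-1]
    return cv2.projectPoints(c.reshape(1,1,3),np.zeros(3),np.zeros(3),K(d),np.array(d['D'],float))[0].ravel()
def tri(*dl):
    A=np.zeros((3,3));b=np.zeros(3)
    for d,u,v in dl:
        o,r=ray(d,u,v);M=np.eye(3)-np.outer(r,r);A+=M;b+=M@o
    return np.linalg.solve(A,b)
def crop(f,x0,y0,x1,y1,s,o):
    im=cv2.imread(f'pics/{f}.png')[y0:y1,x0:x1]; cv2.imwrite(f'pics/{o}.png',cv2.resize(im,None,fx=s,fy=s,interpolation=cv2.INTER_CUBIC))
E
python3 - <<'E'
from h import *
for n in('scene','side','wrist'):
    d=snap(n,n+'0'); print(n,d['fov_y'],d['cx'],d['cy'],d['D'],np.round(d['pose'],3).tolist())
print(arm.sense())
E
```

```text
scene 42.01293444225114 313.896968984792 198.36090469861563 [-0.02199548  0.          0.          0.          0.        ] [[-0.202, -0.538, 0.818, 1.46], [0.979, -0.112, 0.168, 0.206], [0.001, 0.836, 0.549, 0.758], [0.0, 0.0, 0.0, 1.0]]
side 55.44991298968351 320.91664235796065 197.81382002679615 [0.00798565 0.         0.         0.         0.        ] [[0.837, 0.264, -0.48, -0.031], [-0.547, 0.406, -0.732, -0.732], [0.002, 0.875, 0.484, 0.575], [0.0, 0.0, 0.0, 1.0]]
wrist 59.4117148328884 315.6039368013323 201.87421028248883 [-0.07863258  0.          0.          0.          0.        ] [[1.0, 0.0, 0.002, 0.675], [-0.001, 0.958, 0.287, 0.073], [-0.002, -0.287, 0.958, 0.375], [0.0, 0.0, 0.0, 1.0]]
{'t': 0.15, 'qpos': array([-0.08378603,  0.57632109,  0.02486213,  1.4376853 , -0.0150088 ,
        1.12900338, -0.05648634]), 'joint_velocities': array([-0.00112291, -0.00159778,  0.00052699, -0.00220753, -0.00010568,
        0.00029306, -0.0011663 ]), 'effort': array([ 3.53695883e-03, -7.66262698e+01,  2.25340560e+00, -2.86181796e+01,
        1.58117601e-02,  9.86463390e-03, -3.06662548e-05]), 'tcp_pos': array([ 6.74683822e-01, -1.79525262e-06,  2.41663503e-01]), 'orientation': array([-4.14989033e-04,  7.07100316e-01,  7.07112978e-01, -4.55520338e-04]), 'contact_force': array([0.23443489, 0.11056107, 0.079967  ]), 'torque': array([-0.0294272 , -0.03736377,  0.0085486 ]), 'width': 0.9984433416344805}
```

View pics/scene0.png

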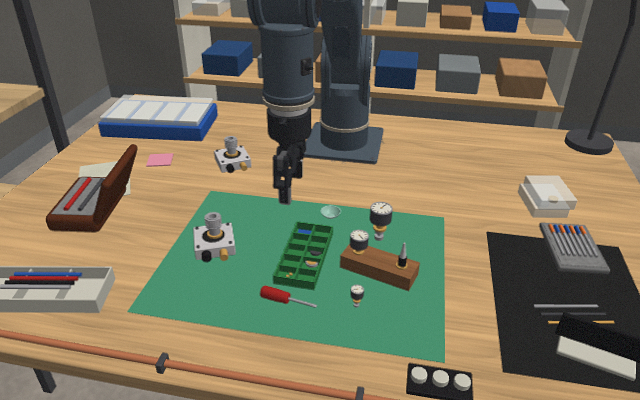

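View pics/side0.png

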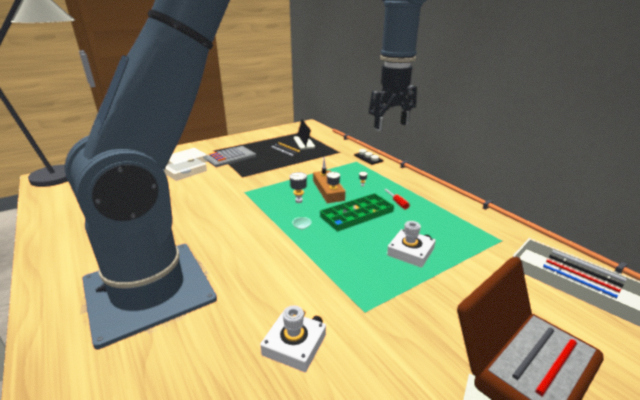

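View pics/wrist0.png

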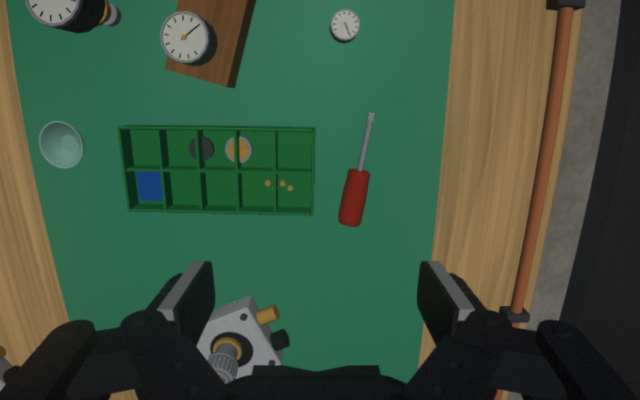

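The block on the mat (scene 213,237; side 411,243) is farther from the base than the other one (scene 232,155; side 293,335), so it is the outlet. Of the gauges, the middle-sized one should be the one in the stand (scene 359,240). The big one (380,213) and the small one (357,293) stand loose. I'll confirm both in enlarged crops.

Run:
```python
from h import *
crop('scene0',180,200,250,270,8,'a1');crop('scene0',330,195,430,310,6,'a2');crop('side0',380,210,445,270,8,'a3');crop('side0',280,160,380,220,7,'a4')
a=cv2.imread('pics/a1.png');b=cv2.imread('pics/a3.png')
h=480;cv2.imwrite('pics/o.png',np.hstack([cv2.resize(a,(400,400)),cv2.resize(b,(400,369))[:,:] if 0 else cv2.copyMakeBorder(cv2.resize(b,(400,369)),0,31,0,0,cv2.BORDER_CONSTANT)]))
s=load('scene0');e=load('side0')
# rough
for n,(u,v),z in[('outlet mouth',(213,217),.082),('lookalike',(232,140),.082),('gauge',(359,234),.08)]: print(n,atz(s,u,v,z).round(3))
for n,(u,v),z in[('outlet mouth',(411,226),.082),('lookalike',(293,312),.082),('gauge',(333,177),.08)]: print(n,atz(e,u,v,z).round(3))
```

```text
outlet mouth [ 0.574 -0.208  0.082]
lookalike [ 0.205 -0.291  0.082]
gauge [0.567 0.121 0.08 ]
outlet mouth [ 0.561 -0.217  0.082]
lookalike [ 0.193 -0.302  0.082]
gauge [0.56  0.105 0.08 ]
```

View pics/o.png

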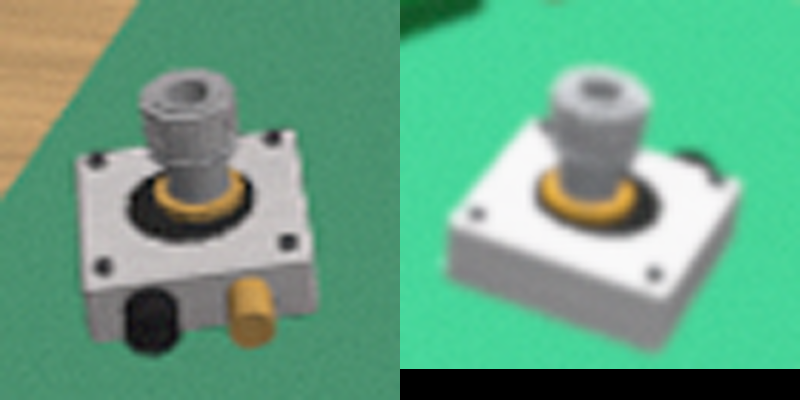

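View pics/a2.png

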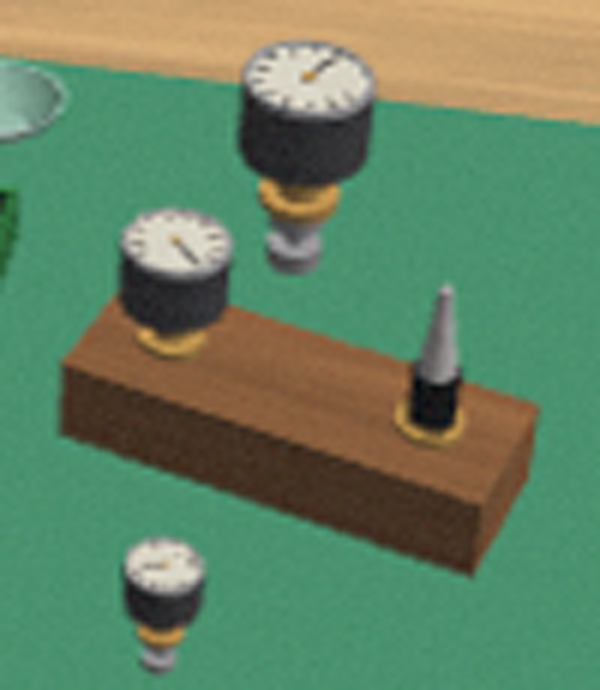

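View pics/a4.png

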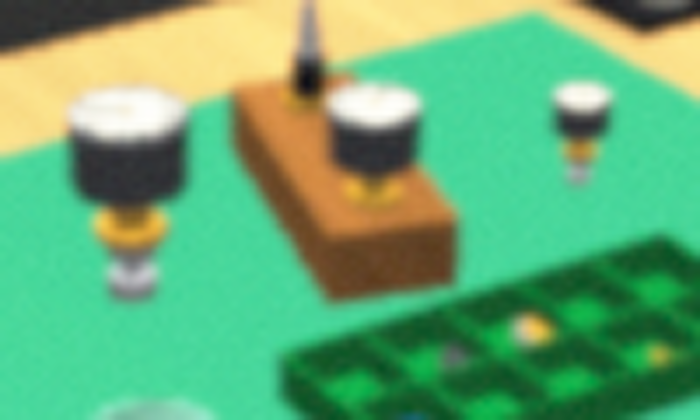

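Run:
```python
from h import *
s=load('scene0');e=load('side0')
k=70/400
print('mouth',tri((s,212.7,216.1),(e,412.5,224.6)).round(4),atz(s,212.7,216.1,.082).round(4),atz(e,412.5,224.6,.082).round(4))
print('dial',tri((s,359.3,235),(e,333.6,175)).round(4),atz(s,359.3,235,.0815).round(4),atz(e,333.6,175,.0815).round(4))
C=[(80,157),(295,132),(315,265),(85,290)]
P=np.array([atz(s,180+x*k,200+y*k,.03) for x,y in C]);print(P.round(4),P.mean(0).round(4))
k=65/400
C=[(150,122),(340,182),(265,298),(50,222)]
P=np.array([atz(e,380+x*k,210+y*k,.03) for x,y in C]);print(P.round(4),P.mean(0).round(4))
C=[(63,367),(480,500),(538,408),(120,300)]
P=np.array([atz(s,330+x/6,195+y/6,.035) for x,y in C]);print('stand',P.round(4),P.mean(0).round(4))
print('nozzle tip',atz(s,330+447/6,195+290/6,.09))
```

```text
mouth [ 0.5697 -0.2115  0.0803] [ 0.5708 -0.2096  0.082 ] [ 0.568  -0.2145  0.082 ]
dial [0.5713 0.1204 0.0787] [0.5727 0.1219 0.0815] [0.5675 0.1125 0.0815]
[[ 0.555  -0.2679  0.03  ]
 [ 0.5204 -0.1872  0.03  ]
 [ 0.6029 -0.1503  0.03  ]
 [ 0.6357 -0.2324  0.03  ]] [ 0.5785 -0.2094  0.03  ]
[[ 0.5958 -0.1664  0.03  ]
 [ 0.6292 -0.2396  0.03  ]
 [ 0.5484 -0.2761  0.03  ]
 [ 0.5133 -0.1965  0.03  ]] [ 0.5717 -0.2196  0.03  ]
stand [[0.5947 0.0862 0.035 ]
 [0.6359 0.2372 0.035 ]
 [0.5831 0.2548 0.035 ]
 [0.5522 0.1007 0.035 ]] [0.5914 0.1697 0.035 ]
nozzle tip [0.59307662 0.21811173 0.09      ]
```

Crops confirm it: the outlet stands on the mat, turned about 24°, with its coupler near (0.570, -0.212). The gauge in the stand is the middle-sized one, at about (0.571, 0.119). I'll go above the coupler with the jaws aligned to the block.

Emit:
send_rows --commands '[[[0,0,-8,-5,-2.5,0,40],[0,0,-16,-10,-5,0,75],[0,0,-24,-15,-7.5,0,75],[0,0,-24,-19,-9.5,0,75],[0,0,-24,-21.2,-10.5,0,75],[0,0,-24,-21.2,-10.5,0,75],[0,0,-24,-21.2,-10.5,0,75],[0,0,-24,-21.2,-10.5,0,75],[0,0,-24,-21.2,-10.5,0,75],[0,0,-24,-21.2,-10.5,0,75]]]'

```text
t: 1.15
tcp_pos: [0.5705, -0.2107, 0.2421]
orientation: [-0.0, 0.544, 0.839, 0.0]
contact_force: [0.4, -0.1, 0.1]
width: 0.707
```

Run:
```python
from h import *
d=snap('wrist','w1'); s=arm.sense(); print(s['tcp_pos'],s['orientation'],s['width'],s['qpos'].round(3)); print(np.round(d['pose'],4).tolist())
print('tcp proj',proj(d,s['tcp_pos']-[0,0,.16]))
```

```text
[ 0.5704262  -0.21095871  0.24218847] [-1.16149232e-04  5.43929541e-01  8.39130881e-01  6.98568739e-05] 0.706594092782424 [ 0.324  0.474 -0.073  1.622  0.038  1.047  0.661]
[[0.913, -0.391, -0.1165, 0.5411], [0.4079, 0.8747, 0.2617, -0.1446], [-0.0004, -0.2865, 0.9581, 0.3753], [0.0, 0.0, 0.0, 1.0]]
tcp proj [315.37494185 185.00061107]
```

View pics/w1.png

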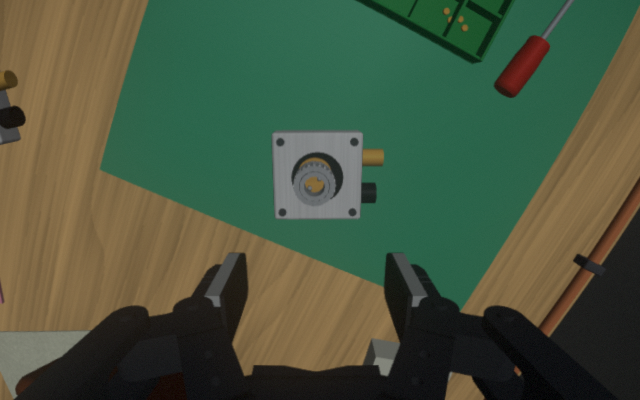

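The coupler mouth is at (315,184), within 1 px of the projected TCP axis. I'll descend around the sleeve.

Emit:
send_rows --commands '[[[0,0,0,0,0,4,75],[0,0,0,0,0,8,75],[0,0,0,0,0,12,75],[0,0,0,0,0,15,75],[0,0,0,0,0,17,75],[0,0,0,0,0,18,75],[0,0,0,0,0,18,75],[0,0,0,0,0,18,130],[0,0,0,0,0,18,200],[0,0,0,0,0,18,255]]]'

```text
t: 2.2
tcp_pos: [0.5708, -0.2122, 0.0638]
orientation: [0.001, 0.545, 0.839, 0.0]
contact_force: [-0.8, 0.5, 5.5]
width: 0.412
```

Emit:
send_rows --commands '[[[0,0,0,0,0,0,255],[0,0,0,0,0,0,255],[0,0,0,0,0,0,255],[0,0,0,0,0,0,255],[0,0,0,0,0,0.1,255],[0,0,0,0,0,0.2,255],[0,0,0,0,0,0.3,255],[0,0,0,0,0,0.4,255],[0,0,0,0,0,0.5,255],[0,0,0,0,0,0.5,255]]]'

```text
t: 3.2
tcp_pos: [0.5708, -0.2122, 0.0585]
orientation: [0.001, 0.545, 0.839, 0.0]
contact_force: [-0.0, -0.1, 5.2]
width: 0.408
```

Emit:
send_rows --commands '[[[0,0,0,0,0,0.1,255],[0,0,0,0,0,0.2,255],[0,0,0,0,0,0.3,255],[0,0,0,0,0,0.4,255],[0,0,0,0,0,0.45,255],[0,0,0,0,0,0.5,255],[0,0,0,0,0,0.5,255],[0,0,0,0,0,0.5,255],[0,0,0,0,0,0.5,255],[0,0,0,0,0,0.5,255]]]'

```text
t: 4.2
tcp_pos: [0.5715, -0.2125, 0.0547]
orientation: [0.002, 0.545, 0.839, 0.0]
contact_force: [-1.8, 1.3, 18.9]
width: 0.41
```

Run:
```python
from h import *
d=snap('wrist','w2'); s=arm.sense(); print(s['tcp_pos'],s['contact_force'])
crop('w2',180,130,460,330,2.8,'w2c')
```

```text
[ 0.57142197 -0.21250856  0.05463877] [-1.86990678  1.18495809 18.64959814]
```

View pics/w2c.png

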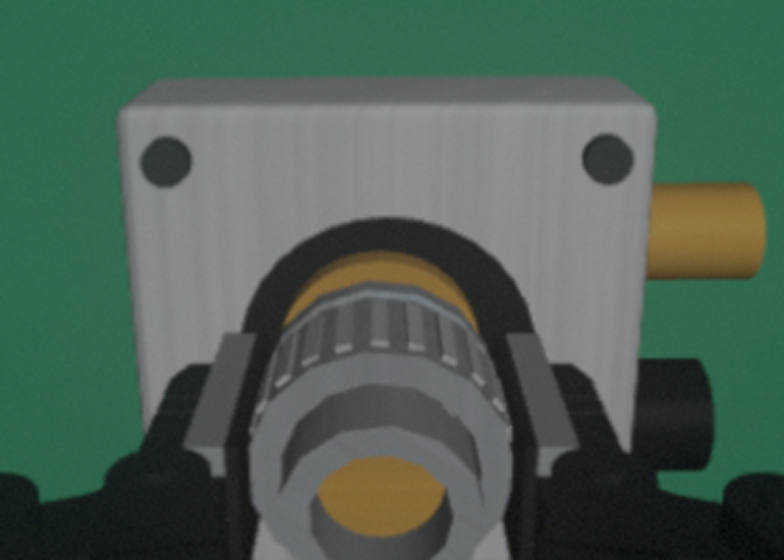

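The force rose to 19 N after 9.1 mm of travel, so the sleeve is at its end stop. I'll release it, turn 90° and check.

Emit:
send_rows --commands '[[[0,0,0,0,0,0.05,255],[0,0,0,0,0,0.05,255],[0,0,0,0,0,0,75],[0,0,0,0,0,0,75],[0,0,0,0,0,0,75],[0,0,0,0,0,0,75],[0,0,8,0,0,-0.5,75],[0,0,16,0,0,-0.5,75],[0,0,24,0,0,-0.5,75],[0,0,32,0,0,-0.5,75]]]'

```text
t: 5.25
tcp_pos: [0.5699, -0.212, 0.0571]
orientation: [-0.0, 0.757, 0.654, -0.0]
contact_force: [1.0, 0.3, 0.2]
width: 0.709
```

Run:
```python
from h import *
d=snap('wrist','w3'); s=arm.sense(); print(s['tcp_pos'],s['contact_force'],s['width'],s['qpos'])
```

```text
[ 0.57000596 -0.21159581  0.05701933] [0.00111279 0.7059072  0.28889587] 0.7100232539601156 [ 0.21806029  0.69103049  0.09686999  1.81622301 -0.10404243  0.63966892
  0.22319018]
```

View pics/w3.png

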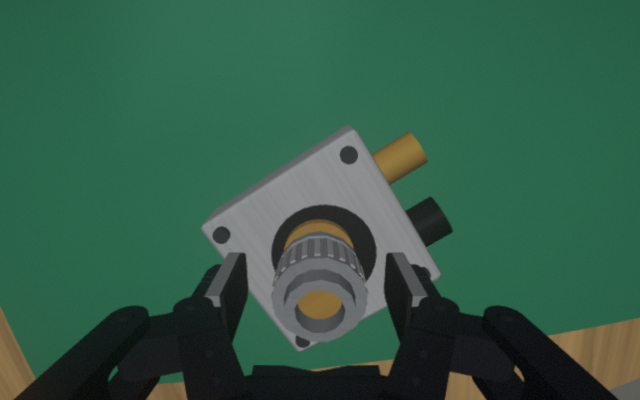

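The tube now stands proud of the sleeve, so it is latched back. I'll turn the remaining 58° and pinch to centre the coupler on the other axis.

Emit:
send_rows --commands '[[[0,0,8,0,0,0,75],[0,0,16,0,0,0,75],[0,0,24,0,0,0,75],[0,0,32,0,0,0,75],[0,0,40,0,0,0,75],[0,0,48,0,0,0,75],[0,0,54,0,0,0,75],[0,0,58,0,0,0,75],[0,0,58,0,0,0,75],[0,0,58,0,0,0,110]]]'

```text
t: 6.3
tcp_pos: [0.5699, -0.2119, 0.0571]
orientation: [-0.0, 0.978, 0.21, -0.0]
contact_force: [0.2, 0.1, 0.2]
width: 0.574
```

Emit:
send_rows --commands '[[[0,0,0,0,0,0,140],[0,0,0,0,0,0,170],[0,0,0,0,0,0,200],[0,0,0,0,0,0,200],[0,0,0,0,0,0,200],[0,0,0,0,0,0,200],[0,0,0,0,0,0,75],[0,0,0,0,0,0,75],[0,0,0,0,0,0,75],[0,0,0,0,0,0,75]]]'

```text
t: 7.3
tcp_pos: [0.57, -0.212, 0.0572]
orientation: [-0.0, 0.978, 0.208, -0.0]
contact_force: [-0.7, -0.9, 0.9]
width: 0.703
```

Run:
```python
from h import *
d=snap('wrist','w4'); s=arm.sense(); print(s['t'],s['tcp_pos'],s['orientation'],s['contact_force'],s['width'],s['qpos'])
print(proj(d,[*s['tcp_pos'][:2],.082]))
```

```text
7.35 [ 0.56999112 -0.21197705  0.05718231] [-1.12605521e-05  9.78135310e-01  2.07969493e-01 -7.03690880e-05] [ 0.56126264 -0.52723035  0.26999453] 0.7030569445188035 [ 0.04659706  0.72565381  0.3803103   1.82268936 -0.40722819  0.67109462
 -0.48881269]
[313.83532085 310.74315897]
```

View pics/w4.png

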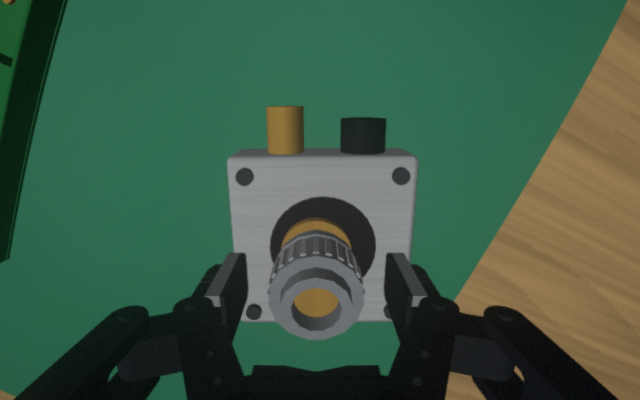

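Second pinch done. The coupler is at about TCP + 1.4 mm along tool x, estimated (0.571, -0.2115), and the sleeve is still back. Next is the gauge.

Emit:
send_rows --commands '[[[0,0,0,0,0,-4.5,75],[0,0,0,0,0,-9,75],[0,0,0,0,0,-14,75],[0,0,0,2,-4,-17,75],[0,0,0,4,-8.5,-18,75],[0,0,0,6,-13,-18,75],[0,0,0,8,-17.5,-18,75],[0,0,0,10,-22,-18,75],[0,0,0,12,-26.5,-18,75],[0,0,0,13.5,-30.2,-18,75]]]'

```text
t: 8.35
tcp_pos: [0.5701, 0.1222, 0.2372]
orientation: [-0.0, 0.978, 0.209, 0.0]
contact_force: [0.4, 0.9, 0.1]
width: 0.709
```

Emit:
send_rows --commands '[[[0,0,0,0,0,0,75],[0,0,0,0,0,0,75],[0,0,0,0,0,0,75],[0,0,0,0,0,0,75],[0,0,0,0,0,0,75],[0,0,0,0,0,0,75],[0,0,0,0,0,0,75],[0,0,0,0,0,0,75],[0,0,0,0,0,0,75],[0,0,0,0,0,0,75]]]'

```text
t: 9.35
tcp_pos: [0.5705, 0.1188, 0.2373]
orientation: [0.0, 0.978, 0.208, -0.0]
contact_force: [-0.3, 0.4, 0.2]
width: 0.704
```

Run:
```python
from h import *
d=snap('wrist','w5'); snap('scene','s5');snap('side','e5'); s=arm.sense(); print(s['t'],s['tcp_pos'],s['orientation'],s['contact_force'],s['width'],s['qpos'])
print(proj(d,[*s['tcp_pos'][:2],.0815]))
crop('s5',180,200,250,260,8,'s5c')
```

```text
9.5 [0.57047295 0.11882638 0.23728581] [-4.85310151e-06  9.78144032e-01  2.07928475e-01 -3.22420337e-05] [ 0.33687918 -0.0085773  -0.19176802] 0.7037495846946503 [-0.61567242  0.48658612  0.51150633  1.70874837 -0.27237296  1.01762824
 -1.1612406 ]
[314.87161763 186.72077755]
```

View pics/w5.png

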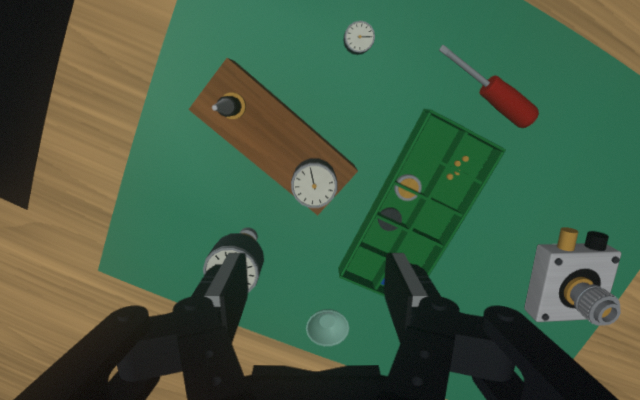

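View pics/s5c.png

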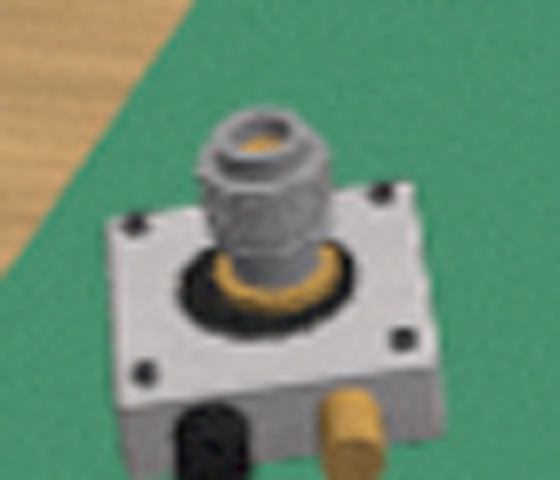

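The dial centre (314,185) is within 1 mm of the projected TCP axis (315,187). The nozzle (230,105) and the large gauge (235,260) are clear of the fingers. I'll descend and grip.

Emit:
send_rows --commands '[[[0,0,0,0.1,0.0,4.5,75],[0,0,0,0.1,0.0,9,75],[0,0,0,0.1,0.0,13,75],[0,0,0,0.1,0,16,75],[0,0,0,0.1,0,17.5,75],[0,0,0,0.1,0,18.0,75],[0,0,0,0.1,0,18.0,75],[0,0,0,0.1,0,18.0,100],[0,0,0,0.1,0,18.0,120],[0,0,0,0.1,0,18.0,140]]]'

```text
t: 10.5
tcp_pos: [0.5721, 0.1195, 0.0585]
orientation: [-0.0, 0.978, 0.208, 0.001]
contact_force: [-1.3, 0.7, 4.9]
width: 0.462
```

Emit:
send_rows --commands '[[[0,0,0,0,0,0,160],[0,0,0,0,0,0,180],[0,0,0,0,0,0,200],[0,0,0,0,0,0,200],[0,0,0,0,0,0,200],[0,0,0,0,0,-1,200],[0,0,0,0,0,-2,200],[0,0,0,0,0,-4,200],[0,0,0,0,0,-6,200],[0,0,0,0,0,-8,200]]]'

```text
t: 11.5
tcp_pos: [0.5714, 0.1191, 0.139]
orientation: [0.0, 0.978, 0.208, 0.0]
contact_force: [-0.2, 0.8, -0.7]
width: 0.452
```

Run:
```python
from h import *
d=snap('wrist','w6'); snap('scene','s6');snap('side','e6'); s=arm.sense(); print(s['t'],s['tcp_pos'],s['orientation'],s['contact_force'],s['width'],s['qpos'])
a=cv2.imread('pics/s6.png')[150:270,300:420];b=cv2.imread('pics/e6.png')[100:220,270:390]
cv2.imwrite('pics/c6.png',np.hstack([cv2.resize(x,(400,400),interpolation=2) for x in(a,b)]))
```

```text
11.65 [0.57222094 0.11940751 0.13909285] [-1.54729580e-04  9.78124573e-01  2.08014121e-01  1.55581231e-03] [-0.32813857 -0.38942531 -2.17309851] 0.45096994888779257 [-0.57274901  0.59420183  0.45322735  1.82370919 -0.34930734  0.79994655
 -1.09313207]
```

View pics/w6.png

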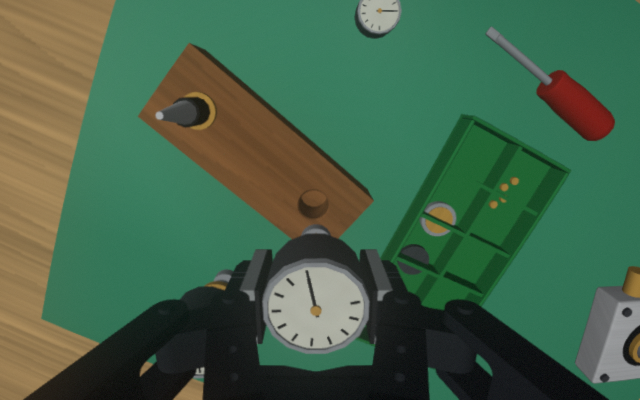

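View pics/c6.png

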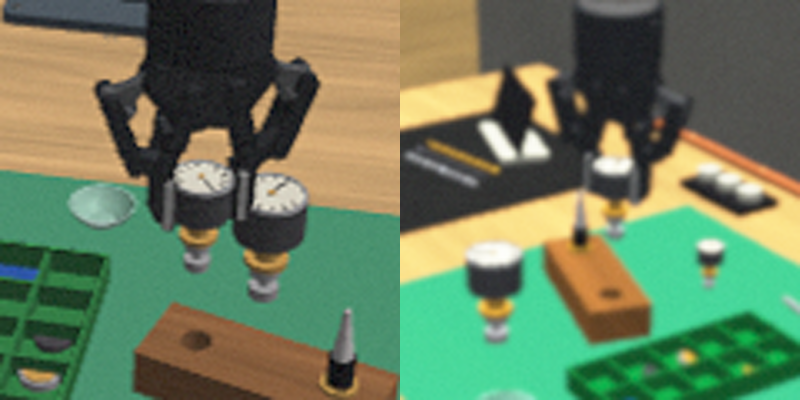

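Gripped, upright and lifted. I'll compare the dial offset with the mouth offset in the same wrist camera.

Run:
```python
from h import *
a=cv2.imread('pics/w4.png')[250:350,260:370];b=cv2.imread('pics/w6.png')[220:370,240:390]
cv2.imwrite('pics/c7.png',np.hstack([cv2.resize(a,(440,400),interpolation=2),cv2.resize(b,(350,350),interpolation=2) if 0 else cv2.resize(b,(400,400),interpolation=2)[:, :360]]))
```

```text
(no output)
```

View pics/c7.png

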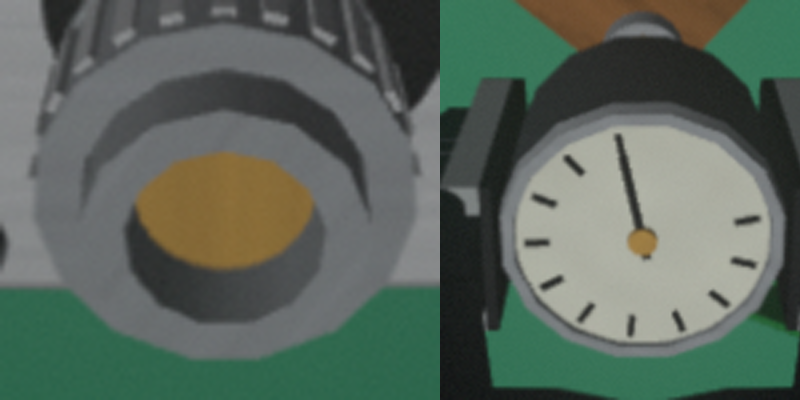

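Run:
```python
from h import *
w4=load('w4');w6=load('w6');w5=load('w5')
t4=np.array([.57,-.21195,.0572]);t6=np.array([.5716,.1192,.139])
m=atz(w4,316.5,308.7,.082);g=atz(w6,315.9,306,.162)
T4=np.array(w4['pose']);T6=np.array(w6['pose'])
print(m,m-t4,g,g-t6); print('cam centre rel tcp',T4[:3,3]-t4,T6[:3,3]-t6)
X=np.array([.913,.407,0]);Y=np.array([.407,-.913,0])
for n,v in(('m',m-t4),('g',g-t6)):print(n,v@X,v@Y)
s=arm.sense();d=m-g;print(s['tcp_pos'],'shift',d@X*100,d@Y*100)
```

```text
[ 0.57116094 -0.21250189  0.082     ] [ 0.00116094 -0.00055189  0.0248    ] [0.57243086 0.11875143 0.162     ] [ 0.00083086 -0.00044857  0.023     ]
cam centre rel tcp [0.06721855 0.02912135 0.13302062] [0.06699135 0.02905348 0.13312346]
m 0.0008353157273947838 0.0009763805412406635
g 0.0005760087253217966 0.0007477018140404665
[0.57222094 0.11940751 0.13909285] shift -13.597954299792702 30.191742872720017
```

Emit:
send_rows --commands '[[[0,0,0,0,0,-2,200],[0,0,0,-1,2.2,-3,200],[0,0,0,-2.6,6,-3,200],[0,0,0,-4.4,10,-3,200],[0,0,0,-6.2,14,-3,200],[0,0,0,-8,18,-3,200],[0,0,0,-9.8,22,-3,200],[0,0,0,-11.6,26,-3,200],[0,0,0,-12.9,28.7,-3,200],[0,0,0,-13.6,30.2,-3,200]]]'

```text
t: 12.65
tcp_pos: [0.5688, -0.2153, 0.1668]
orientation: [0.0, 0.979, 0.206, -0.001]
contact_force: [0.5, 0.4, -0.7]
width: 0.448
```

Emit:
send_rows --commands '[[[0,0,0,0,0,0,200],[0,0,0,0,0,0,200],[0,0,0,0,0,0,200],[0,0,0,0,0,0,200],[0,0,0,0,0,0.5,200],[0,0,0,0,0,1,200],[0,0,0,0,0,1.5,200],[0,0,0,0,0,2,200],[0,0,0,0,0,2.5,200],[0,0,0,0,0,2.5,200]]]'

```text
t: 13.65
tcp_pos: [0.5696, -0.2118, 0.1414]
orientation: [-0.0, 0.978, 0.208, -0.001]
contact_force: [0.4, 0.1, -0.8]
width: 0.451
```

Run:
```python
from h import *
d=snap('wrist','w8'); snap('scene','s8');snap('side','e8'); s=arm.sense(); print(s['t'],s['tcp_pos'],s['orientation'],s['contact_force'],s['width'])
a=cv2.imread('pics/s8.png')[170:270,165:265];b=cv2.imread('pics/e8.png')[160:260,360:460]
cv2.imwrite('pics/c8.png',np.hstack([cv2.resize(x,(400,400),interpolation=2) for x in(a,b)]))
```

```text
13.8 [ 0.57005668 -0.21213582  0.14237994] [5.01874806e-05 9.78167217e-01 2.07819371e-01 5.41502420e-05] [0.03707142 0.23183516 0.06117588] 0.45003035842541034
```

View pics/c8.png

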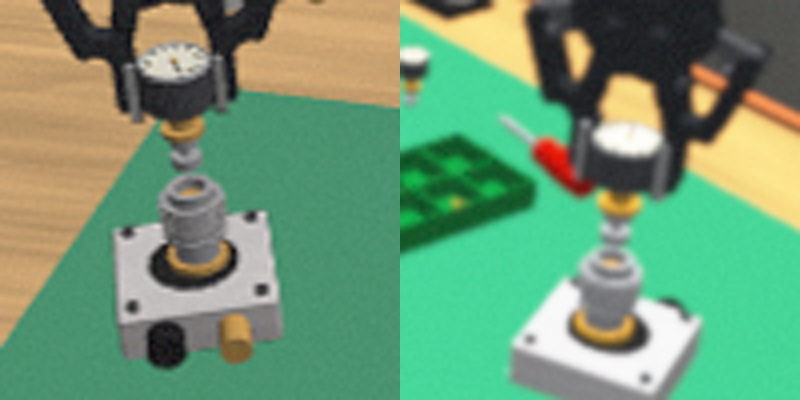

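View pics/w8.png

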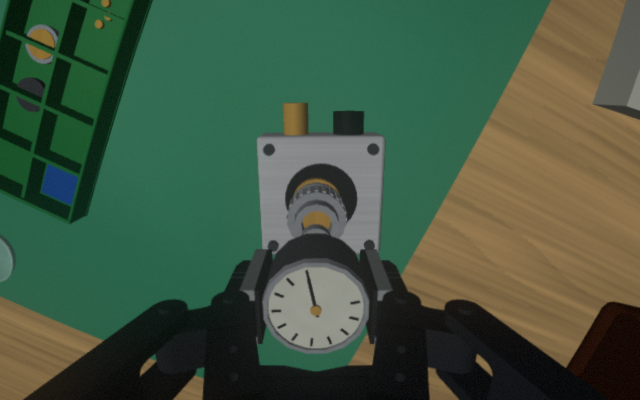

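Run:
```python
from h import *
crop('s8',190,175,230,235,10,'x1');crop('e8',395,180,435,240,10,'x2')
cv2.imwrite('pics/c9.png',np.hstack([cv2.imread('pics/x1.png'),cv2.imread('pics/x2.png')]))
```

```text
(no output)
```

View pics/c9.png

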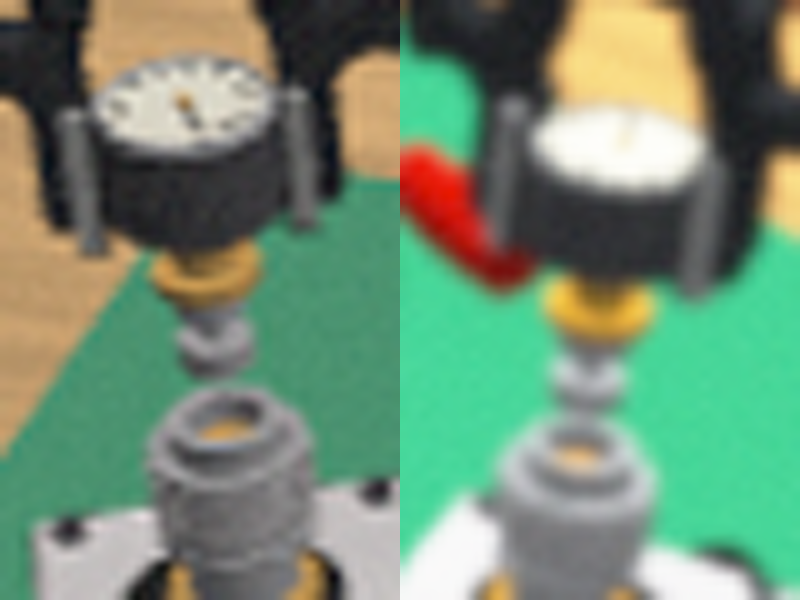

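In both outside views the gauge axis runs into the mouth centre: scene 228 vs 227 and side 580 vs 580 in the crop. I'll lower gently.

Emit:
send_rows --commands '[[[0,0,0,0,0,0.3,200],[0,0,0,0,0,0.6,200],[0,0,0,0,0,0.9,200],[0,0,0,0,0,1.1,200],[0,0,0,0,0,1.2,200],[0,0,0,0,0,1.3,200],[0,0,0,0,0,1.4,200],[0,0,0,0,0,1.5,200],[0,0,0,0,0,1.6,200],[0,0,0,0,0,1.6,200]]]'

```text
t: 14.8
tcp_pos: [0.5705, -0.2118, 0.1264]
orientation: [0.0, 0.978, 0.208, 0.0]
contact_force: [1.3, 0.5, -1.8]
width: 0.451
```

Emit:
send_rows --commands '[[[0,0,0,0,0,0.1,200],[0,0,0,0,0,0.2,200],[0,0,0,0,0,0.3,200],[0,0,0,0,0,0.4,200],[0,0,0,0,0,0.5,200],[0,0,0,0,0,0.6,200],[0,0,0,0,0,0.7,200],[0,0,0,0,0,0.8,200],[0,0,0,0,0,0.9,200],[0,0,0,0,0,0.9,200]]]'

```text
t: 15.8
tcp_pos: [0.57, -0.2119, 0.1171]
orientation: [-0.0, 0.978, 0.208, -0.0]
contact_force: [1.2, 1.2, 3.2]
width: 0.451
```

The tail is in the bore and on the spring seat (about 5 N). I'll keep pressing.

Emit:
send_rows --commands '[[[0,0,0,0,0,0.1,200],[0,0,0,0,0,0.2,200],[0,0,0,0,0,0.3,200],[0,0,0,0,0,0.4,200],[0,0,0,0,0,0.5,200],[0,0,0,0,0,0.6,200],[0,0,0,0,0,0.7,200],[0,0,0,0,0,0.8,200],[0,0,0,0,0,0.9,200],[0,0,0,0,0,0.95,200]]]'

```text
t: 16.8
tcp_pos: [0.5698, -0.2121, 0.1075]
orientation: [-0.0, 0.978, 0.208, -0.0]
contact_force: [0.5, 1.5, 1.0]
width: 0.453
```

Emit:
send_rows --commands '[[[0,0,0,0,0,0.05,200],[0,0,0,0,0,0.1,200],[0,0,0,0,0,0.13,200],[0,0,0,0,0,0.16,200],[0,0,0,0,0,0.2,200],[0,0,0,0,0,0.2,200],[0,0,0,0,0,0.2,200],[0,0,0,0,0,0.2,200],[0,0,0,0,0,0.2,200],[0,0,0,0,0,0.2,200]]]'

```text
t: 17.8
tcp_pos: [0.57, -0.212, 0.1058]
orientation: [-0.0, 0.978, 0.208, -0.0]
contact_force: [0.5, 1.8, 3.2]
width: 0.448
```

Run:
```python
from h import *
snap('scene','s9');snap('side','e9'); s=arm.sense(); print(s['t'],s['tcp_pos'],s['contact_force'],s['width'])
crop('s9',190,185,230,245,10,'x1');crop('e9',395,190,435,250,10,'x2')
cv2.imwrite('pics/c10.png',np.hstack([cv2.imread('pics/x1.png'),cv2.imread('pics/x2.png')]))
```

```text
17.9 [ 0.56997028 -0.21200416  0.10578765] [-0.33143384  1.59723782  3.59505609] 0.4508738921547573
```

View pics/c10.png

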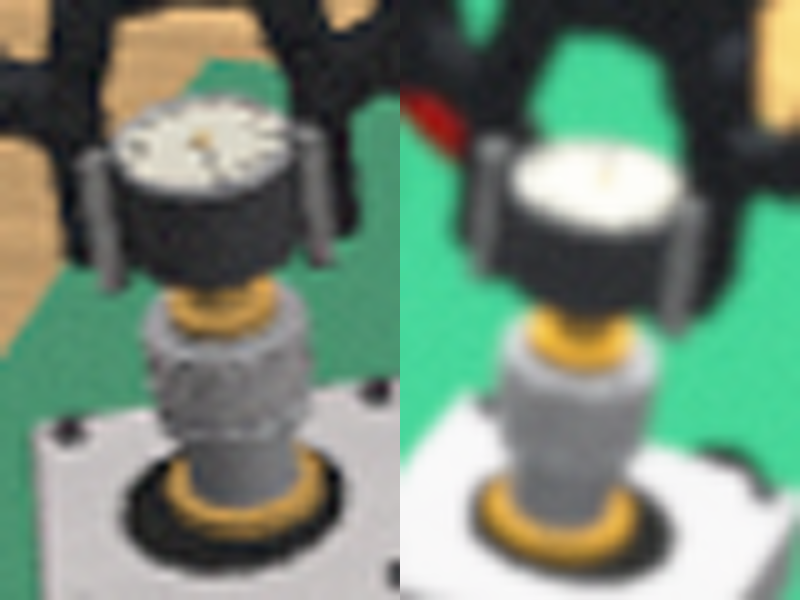

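The sleeve has sprung up flush with the mouth and the shoulder sits on it, so it is locked. I'll release and retreat straight up.

Emit:
send_rows --commands '[[[0,0,0,0,0,0,120],[0,0,0,0,0,0,75],[0,0,0,0,0,0,60],[0,0,0,0,0,0,60],[0,0,0,0,0,0,60],[0,0,0,0,0,-2,60],[0,0,0,0,0,-5,60],[0,0,0,0,0,-8,60],[0,0,0,0,0,-11,60],[0,0,0,0,0,-13,60]]]'

```text
t: 18.9
tcp_pos: [0.5704, -0.2124, 0.238]
orientation: [0.001, 0.978, 0.208, 0.001]
contact_force: [0.4, 0.6, -0.1]
width: 0.764
```

Emit:
send_rows --commands '[[[0,0,0,0,0,0,60],[0,0,0,0,0,0,60],[0,0,0,0,0,0,60],[0,0,0,0,0,0,60],[0,0,0,0,0,0,60],[0,0,0,0,0,0,60],[0,0,0,0,0,0,60],[0,0,0,0,0,0,60],[0,0,0,0,0,0,60],[0,0,0,0,0,0,60]]]'

```text
t: 19.9
tcp_pos: [0.57, -0.212, 0.2358]
orientation: [0.0, 0.978, 0.208, 0.0]
contact_force: [-0.6, 0.2, 0.0]
width: 0.767
```

Run:
```python
from h import *
snap('scene','sA');snap('side','eA'); s=arm.sense(); print(s['t'],s['tcp_pos'],s['contact_force'],s['width'])
crop('sA',190,185,230,245,10,'x1');crop('eA',395,190,435,250,10,'x2')
cv2.imwrite('pics/c11.png',np.hstack([cv2.imread('pics/x1.png'),cv2.imread('pics/x2.png')]))
# heights with axis (.5712,-.2118): expected dial top .152, shoulder .082
for f in('sA','eA'):
    d=load(f); print([proj(d,[.5708,-.212,z]).round(1).tolist() for z in(.1285,.1300,.0585+.055,.081)])
```

```text
20.0 [ 0.57002285 -0.21200314  0.23581423] [ 0.85617161 -0.27126089 -0.29556702] 0.7636681992423092
[[209.4, 198.7], [209.4, 198.1], [210.2, 204.3], [211.7, 216.3]]
[[414.9, 206.9], [415.0, 206.4], [414.2, 212.5], [412.5, 224.1]]
```

View pics/c11.png

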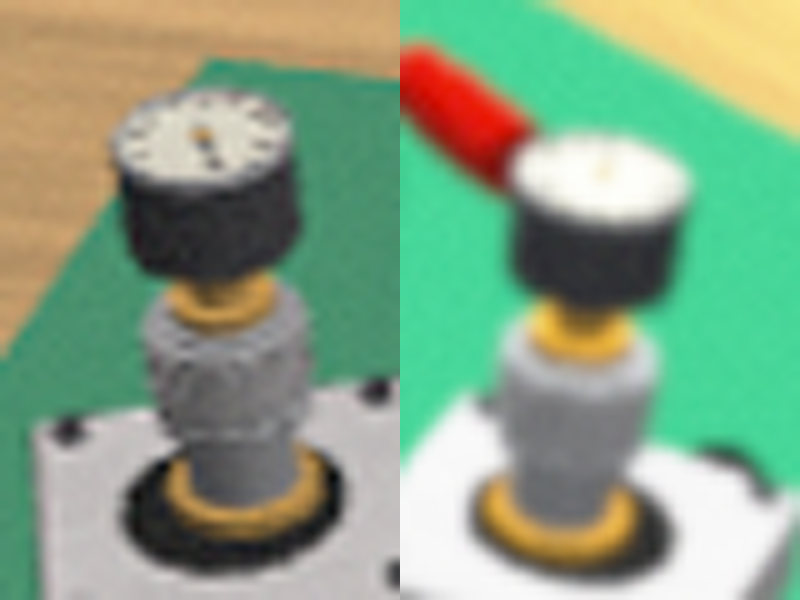

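View pics/sA.png

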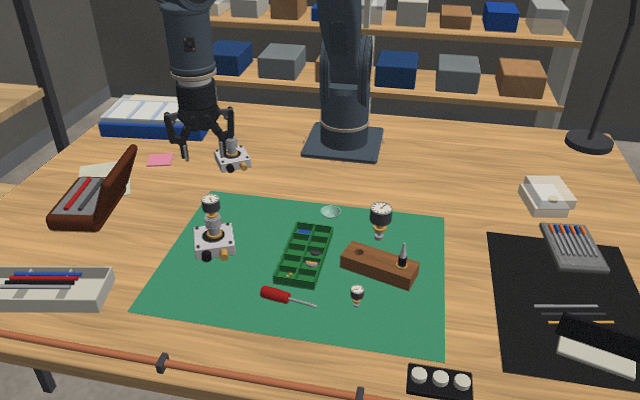

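```bash
python3 -c "
from cell import arm
print(arm.job_done())"
```

```text
the job is handed in; nothing more can be done
None
```

The gauge is locked upright in the air coupler, and I handed the job in at about 20 s of the 72 s. The hand-in reports no verdict, so the results below are from my own checks.

- **Sleeve:** I pinched it and drew it down 9.1 mm, where the force rose to 19 N at the end stop. It stayed back when released.
- **Coupler position:** I pinched the sleeve a second time, turned 90°, to centre the coupler on the other axis.
- **Gauge:** I took the middle-sized one from the stand and pressed it in. The wrist force stayed under 4 N in the readings at the end of each move, against the 40 N limit. It dropped near the end of the push, as expected when the balls snap in.

**Last pictures:**
- The sleeve is flush with the mouth again and the gauge stands upright by itself with its shoulder at the mouth.
- The dial is within about 1 px of where a fully seated gauge should appear in both outside views. It rose slightly on release, about 1 px in the picture, which fits the allowed 1.5 mm.
- The nozzle, tray, dish and screwdriver look unmoved.
- The gripper is about 10 cm clear of everything.

**One disagreement:** before insertion, the pinch and the wrist camera put the coupler about 1 mm apart. I went by the camera comparison of gauge and mouth, and the tail went in cleanly.

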